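Open both leaves of the desktop locker

ROBOT

A 7-joint arm with a two-finger parallel gripper is mounted at the origin on the work surface. World frame = base frame: x ahead of the robot, y to its left, z up, the work surface at z = 0. Lengths are in m, angles in rad, forces in N, time in s.
With the tool pointing down it reaches from about 0.425 to 0.925 m from the base axis. Payload 6.8 kg.
Tool frame: the origin (TCP) lies on the front face of the gripper's body, between the roots of the fingers; the fingertips stand 73 mm ahead of it and the grasp point (between the pads) lies 54 mm ahead of it (bot.finger_overhang is the z of the fingertips in the tool frame, in m); z points along the fingers, y is the line along which they close (so a half turn about z gives the same grasp; the last joint's range is limited). The gripper opens to 85 mm and grips with 20 to 120 N. Pads are 22 mm wide; open, the fingers measure 114 mm over their backs; the gripper's body (76 mm by 85 mm) begins 54 mm behind the grasp point. The pads swing forward as they close: fully open they stand 13 mm farther back than shut.
Start: joints at [1.082, 0.477, 0.022, 1.555, -0.011, 1.109, -0.083], TCP at [0.251, -0.627, 0.304] pointing down, gripper open.
Joint ranges: [-2.96, 2.96], [-0.34, 2.1], [-1.41, 1.46], [0.24, 2.44], [-1.37, 4.51], [0.17, 1.92], [-2.96, 2.96]. Speed limits (rad/s): [2.39, 2.39, 3.14, 3.14, 3.14, 3.14, 3.14].

INTERFACE

Orientations are given as a unit quaternion [w, x, y, z].
In Python, from station import bot gives the robot as it stands.
- The arm moves only by the tool servo_tool, never from a script. Its argument "motion" is one flat list of numbers, 7 for each row, row after row: the shift along the tool's x, y, z as a fraction of full scale, then the turn, a rotation vector about the tool's x, y, z as a fraction of full scale, then the closure, from 0 (fully open) to 1 (shut). In form: [tx, ty, tz, ax, ay, az, gripper, tx, ty, tz, ax, ay, az, gripper, ...]. A call has 1 to 5 rows; each row shifts and turns the commanded pose from where the row before left it, along the tool's axes as they then stand; what a row does not reach is not made up. Full scale, the value 1, is 0.02 m for a shift and 0.15 rad for a turn. A row lasts 1/8 s, in which the tool goes at most 62.5 mm and 10.7 degrees, less where a joint would pass 70% of its speed; a pose out of reach is approached as far as the arm can. A call with a number of a shift or a turn outside -1 to 1 is refused whole. A call with a gripper value outside its range is refused whole. The fingers move at their own pace and stop on an object; "grip_force" is the grip in N (left out, the last holds). Time passes only in rows, so rows that do not move let the fingers close. It gives the time, the measured TCP pose, the force, the opening and the grip force at its end, in the units of the state.
- bot.get_obs(): the state, without advancing time (a new reading comes with each control period).
- bot.read_camera(name): name is "scene" or "top" or "wrist"; returns the picture (420x560x3 uint8, red, green, blue); there is no depth.
- bot.get_calibration(name): a dict with "mtx" (3x3 intrinsics, pixels), "k1" (the pictures are not rectified: a ray, as slopes to the right and down, at radius r is drawn at 1 + k1 r^2 times it, then the intrinsics apply), "rvec" (rotation vector, rad) and "tvec" (3), from world to camera coordinates, as OpenCV has them. Camera axes: x right, y down, z forward; pixel columns grow to the right and rows downward; lengths in m; the calibration is good to about 2 mm. A picture is of the moment at which its call begins: read the wrist's pose just before it. get_calibration takes no time and is no camera call; for the wrist camera it gives the pose at the moment of the call.
- bot.hand_in(): hands the job in; it is judged then, once.
Trained networks look in the newest picture that a camera, given by its name, has taken for a name from the list of things; names that differ only in an ending like _2 or _b are one class to them, and where a whole thing is asked for, a point or a joint stands for the part that bears it (a point fixed in the world has none). Each returns a list of dicts, best first, with "p" (0 to 1); they miss things now and then, are a little off and sometimes report something else, mostly with a low value. They report only what shows in the picture. A call takes as long as a camera call.
- bot.boxes_of(camera, name): "uv" ([column, row] in pixels, amid what is visible of it).
The state is a dict: "t": time; "q": joint angles; "joint_vel": joint speeds; "joint_torque": joint torques, N m; "eef_pos": TCP position; "tool_rot": TCP orientation; "contact_force": force on the tool from outside, world axes, zero at the start; "torque": the same for the moment, N m; "gripper_width": opening from 0.0 (shut) to 1.0 (fully open); "grasp_force": force on a finger pad.
Only numpy, scipy, OpenCV 4.12 (cv2) and the standard library are available. Lean on these libraries where they do the work, as an engineer would, in place of code of your own. Each camera call takes 0.05 s, during which the arm holds its last target. There are 200 camera calls.

TASK

Open the double-door locker on the desk completely so that it can be restocked: first swing the leaf with the pull wide open, then draw the other leaf's bolt all the way up by its knob, and swing that leaf wide open too, each about square to the locker's front or further. Leave the bolt drawn up, let go, and do not shift the things standing about on the desk.

Things in the scene. Friction and masses are not known exactly. Their poses are not given: they have to be found in the camera images.
- locker: Grey locker fixed to the desk, 360 mm wide (y), 210 high, two white upright leaves side by side on its front, which looks along its -x (to the robot). Origin: centre of its underside. Leaf faces at x = -130 mm; a leaf is 20 mm thick, 176 wide, 35 to 210 mm above the desk; they meet at y = 0. A 32 mm high sill lies below them, 10 mm ahead of their faces. Flat top with a thin folder at the back.
- leaf_active (a joint): Opening angle, rad, of the active leaf (-y half of the front, robot's right): 0 shut, stop at 1.9; starts 0 to 0.06. Positive turns it anticlockwise seen from above, free edge coming towards the robot. Stays where left; about 0.12 N m turns it. See strap for the strap on it.
- strap (a point): Middle of the upper side of a flat steel strap, 30 x 78 mm, fixed to the active leaf at its free edge on a 4 mm post. It stands 54 mm above the leaf's top and reaches 54 mm past the meeting line, over the other leaf's bolt knob with 4 mm of room, so the bolt can be drawn only after the active leaf is opened. Moves with that leaf.
- pull (a point): Where to take the active leaf's pull from above: on the axis of an upright dark round steel bar, 14 mm in diameter, 109 mm long. Its upper end is free, 20 mm above this point; stays join it to the leaf 32 and 82 mm below. Axis 45 mm ahead of the leaf's face, 88 mm from hinge and free edge. Point 192 mm above the desk, moves with the leaf. The bar may turn between the fingers.
- active_hinge (a point): Point on the vertical hinge axis of the active leaf, at its outer (-y) edge on its front face, 190 mm above the desk.
- bolt (a joint): Height, m, to which the passive leaf's bolt is drawn: 0 shot home (start), 0.045 fully drawn, at its stop. The rod runs down inside the leaf and ends 18 mm deep in a hole in the sill; below about 0.02 it locks the leaf. About 5 N lifts it; friction keeps it where it is left.
- knob (a point): Centre of the bolt's knob, an upright steel cylinder 26 mm in diameter, 38 mm high, above the top edge of the passive leaf; 237 mm above the desk when shot home, its lower end then 8 mm above the leaf. 30 mm from the leaf's free edge, 148 from its hinge, 10 behind its face. Rises with the bolt and goes round with the leaf. The leaf has no other handle: swing it by this; it may turn in the fingers.
- leaf_passive (a joint): Opening angle, rad, of the passive leaf (the +y half of the front, robot's left): 0 shut (start), stop at 1.9. Positive turns it clockwise seen from above, its free edge coming out towards the robot. Light (about 0.12 N m), stays where it is left.
- passive_hinge (a point): Point on the vertical hinge axis of the passive leaf, at its outer (+y) edge on its front face, 190 mm above the desk.
- mug: White mug, bystander, 82 mm wide, 95 mm high; origin under its centre.
- globe: Black desk globe on a copper-coloured foot, bystander, 178 mm high, 138 mm wide; origin under its centre.
- clock: Round black desk clock, bystander, 97 mm high, 90 mm wide; origin under its centre.
- notebook: Grey notebook lying flat, bystander, 140 x 200 x 18 mm; origin under its centre.

How it is judged:
On the way, in this order (a step that is already met when the one before it is completed fails the run):
1. the active leaf is swung wide open (over 75 degrees) (value of joint leaf_active above 1.3 rad), for 0.2 s.
2. the bolt is drawn up by more than 30 mm (value of joint bolt above 0.03 m), for 0.1 s.
3. the passive leaf is swung wide open (over 75 degrees) (value of joint leaf_passive above 1.3 rad), for 0.2 s.
At the end, for the whole second after the job is handed in: Both leaves stand open by more than 1.3 rad (about 75 degrees) and at rest (under 0.05 rad/s), and the bolt is still drawn up by more than 25 mm (value of joint each of leaf_active, leaf_passive above 1.3 rad and value of joint bolt above 0.025 m and velocity of joint leaf_active between -0.05 and 0.05 rad/s and velocity of joint leaf_passive between -0.05 and 0.05 rad/s); the robot touches nothing.
It fails at once if a bystander (mug, globe, clock or notebook) is shifted by more than 30 mm or tipped by more than 0.3 rad (distance of any of mug, globe, clock, notebook from where it was at the start of the episode above 0.03 m or angle between any of mug, globe, clock, notebook's own z axis and vertical above 0.3 rad).
It also fails if it takes over 54 s, if anything falls off the work surface, if the arm or the gripper's body presses on something with over 40 N, if the wrist force passes 120 N, or if a joint passes its speed limit or range.

## Working session

There is one attempt and no reset: what is moved stays moved. The work goes in short steps, Python scripts to look and compute and a tool call to move; the robot and the scene stay as the last step left them, time stands still between calls to the robot, and variables do not carry over. Pictures are saved under pics/ and viewed, at most 10 in all, crops included, and the job is handed in when it is done.

Besides the shell and the picture viewer there is one more tool, called after ">>>" by a JSON object that holds its "fn" and its "kwargs", one argument or row to a line. servo_tool: Moves the arm, as the interface text tells. Shift numbers are shares of 0.02 m and turn numbers shares of 0.15 rad, none past 1 either way. Its arguments: {"type":"object","properties":{"motion":{"type":"array","items":{"type":"number","minimum":-1,"maximum":1}},"grip_force":{"type":"number"}},"required":["motion"]}

```bash
ls; mkdir -p pics
python3 - <<'E'
from station import bot
import cv2,numpy as np
o=bot.get_obs();print(o)
for c in("scene","top"):
    im=bot.read_camera(c);cv2.imwrite(f"pics/{c}0.png",im[:,:,::-1])
    k=bot.get_calibration(c);print(c,k)
    for n in("pull","knob","strap","leaf_active","mug","globe","clock","notebook","locker"):
        print(n,[(np.round(d["uv"]).tolist(),round(d["p"],2)) for d in bot.boxes_of(c,n)][:2])
E
```

```text
pics
{'t': 0.0, 'q': array([ 1.08185349,  0.47781395,  0.02234589,  1.55644547, -0.01149355,
        1.1093123 , -0.08313148]), 'joint_vel': array([ 5.98682310e-04, -4.56240903e-04,  3.91054533e-04, -9.63747961e-05,
        8.06482958e-04,  1.18756877e-03, -1.09801478e-03]), 'joint_torque': array([-1.24675244e-03, -5.96459699e+01,  1.60714701e+00, -2.81201327e+01,
        1.24574019e-02,  9.35408782e-03,  8.25244172e-06]), 'eef_pos': array([ 0.25071904, -0.62621389,  0.30291896]), 'tool_rot': array([-8.91891370e-04,  9.81925313e-01,  1.89266541e-01, -2.46679247e-04]), 'contact_force': array([ 0.14555558, -0.04346302, -0.37162138]), 'torque': array([ 0.02847377, -0.03463916, -0.03790475]), 'grasp_force': 0.0, 'gripper_width': 1.0004810000825923}
scene {'mtx': array([[416.38302442,   0.        , 286.54343319],
       [  0.        , 416.38302442, 208.02145189],
       [  0.        ,   0.        ,   1.        ]]), 'k1': 0.012039985844396776, 'rvec': array([ 2.53537397,  0.99154624, -0.2156744 ]), 'tvec': array([-0.41912606, -0.28559365,  1.56674188])}
pull [([337.0, 107.0], 0.64), ([306.
[... 211 characters left out ...]
1.0, 335.0], 0.75), ([346.0, 239.0], 0.35)]
notebook [([243.0, 197.0], 0.73)]
locker [([345.0, 239.0], 0.8)]
top {'mtx': array([[382.64071228,   0.        , 282.21128164],
       [  0.        , 382.64071228, 211.72740555],
       [  0.        ,   0.        ,   1.        ]]), 'k1': -0.0935749296957945, 'rvec': array([ 2.12626792, -2.09758519,  0.2270094 ]), 'tvec': array([-0.00332336,  0.61059286,  1.15333699])}
pull [([292.0, 194.0], 0.6)]
knob []
strap [([288.0, 191.0], 0.84)]
leaf_active [([289.0, 191.0], 0.92)]
mug [([140.0, 277.0], 0.97)]
globe [([120.0, 217.0], 0.94)]
clock [([435.0, 229.0], 0.91), ([286.0, 191.0], 0.35)]
notebook [([282.0, 286.0], 0.91)]
locker [([267.0, 159.0], 0.73)]
```

Run:
```python
import cv2
for c,(a,b,e,d) in {"top":(90,310,80,480),"scene":(60,360,130,530)}.items():
    i=cv2.imread(f"pics/{c}0.png")[a:b,e:d];cv2.imwrite(f"pics/{c}c.png",cv2.resize(i,None,fx=2,fy=2,interpolation=cv2.INTER_CUBIC))
```

```text
(no output)
```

View pics/topc.png

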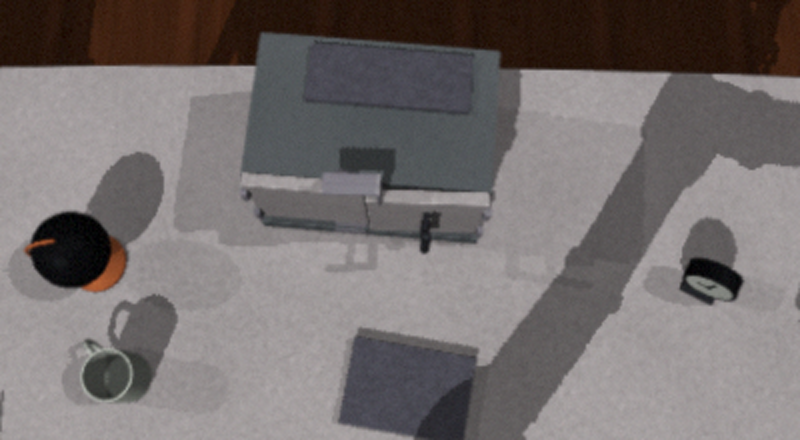

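View pics/scenec.png

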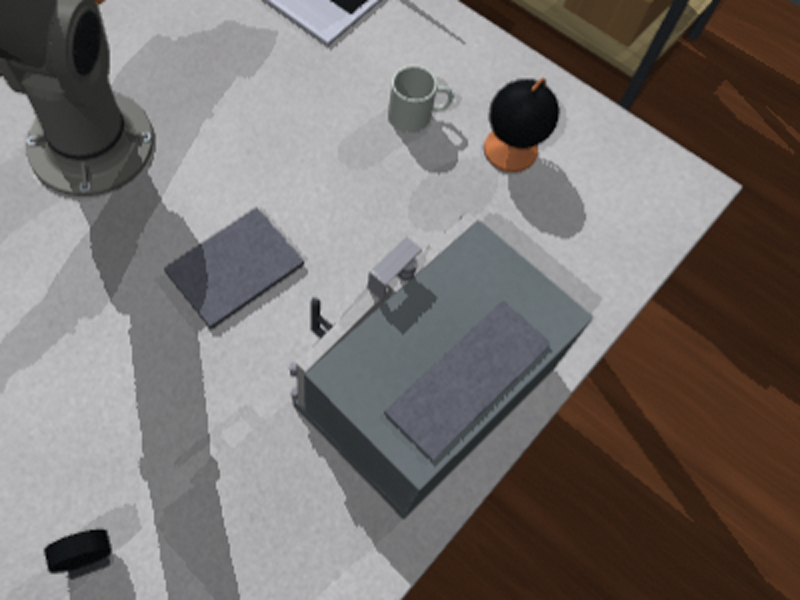

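```bash
cat > h.py <<'E'
from station import bot
import cv2,numpy as np
from scipy.spatial.transform import Rotation as R
from scipy.optimize import least_squares
def proj(c,P,k=None):
    k=k or bot.get_calibration(c)
    d=np.array([k["k1"],0,0,0,0.])
    return cv2.projectPoints(np.atleast_2d(P).astype(float),k["rvec"],k["tvec"],k["mtx"],d)[0][:,0]
def ray(c,uv,z,k=None):
    k=k or bot.get_calibration(c)
    n=cv2.undistortPoints(np.array([[uv]],float),k["mtx"],np.array([k["k1"],0,0,0,0.]))[0,0]
    M=cv2.Rodrigues(k["rvec"])[0];o=-M.T@k["tvec"];d=M.T@np.array([*n,1]);return o+d*(z-o[2])/d[2]
def Rz(a): return R.from_euler("z",a).as_matrix()
HA=np.array([-.13,-.178,0]);HP=np.array([-.13,.178,0])
def world(p,L): return Rz(p[2])@L+np.array([p[0],p[1],0])
def act(p,a,L): return world(p,HA+Rz(a)@(np.array(L)-HA))
def pas(p,a,L): return world(p,HP+Rz(-a)@(np.array(L)-HP))
PULL=[-.175,-.09,.192];STRAP=[-.12,.015,.264];KNOB=[-.12,.03,.237]
E
cat > fit.py <<'E'
from h import *
T=lambda u,v:(u/2+80,v/2+90); S=lambda u,v:(u/2+130,v/2+60)
ks={c:bot.get_calibration(c) for c in("top","scene")}
ob=[("top",T(260,33),"bl"),("top",T(499,51),"br"),("top",T(243,187),"fl"),("top",T(490,206),"fr"),("top",T(352,183),"st"),("top",T(433,214),"pu"),
("scene",S(591,317),"bl"),("scene",S(408,490),"br"),("scene",S(397,264),"st"),("scene",S(316,300),"pu")]
def pt(n,q):
    p=q[:3]
    return {"bl":lambda:world(p,[q[4],.18,.21]),"br":lambda:world(p,[q[4],-.18,.21]),"fl":lambda:world(p,[-.13,.178,.21]),"fr":lambda:world(p,[-.13,-.178,.21]),
    "st":lambda:act(p,q[3],STRAP),"pu":lambda:act(p,q[3],[-.175,-.09,.212])}[n]()
f=lambda q:np.concatenate([proj(c,pt(n,q),ks[c])[0]-uv for c,uv,n in ob])
r=least_squares(f,[.85,0,0,.03,.13],loss="soft_l1")
print(r.x.round(4));print(f(r.x).reshape(-1,2).round(1))
p=r.x[:3]
for n,L in(("pull",PULL),("strap",STRAP)):print(n,act(p,r.x[3],L))
print("knob",world(p,KNOB),"HA",world(p,HA),"HP",world(p,HP))
for n,z in(("mug",.05),("globe",.09),("clock",.05),("notebook",.02)):print(n,ray("top",bot.boxes_of("top",n)[0]["uv"],z).round(3))
E
python3 fit.py
```

```text
[ 0.7779  0.0526 -0.0692  0.0181  0.1092]
[[ 0.5 -0. ]
 [ 0.9  0. ]
 [-1.  -0.7]
 [ 0.3 -0.2]
 [ 0.4 -2. ]
 [-3.1  9.1]
 [-0.5 -0.5]
 [ 3.9 -0.2]
 [-0.5 -0.3]
 [-0.7  0.6]]
pull [ 0.59551111 -0.02576522  0.192     ]
strap [0.65580584 0.07628646 0.264     ]
knob [0.6603105  0.09086081 0.237     ] HA [ 0.63595456 -0.11595018  0.        ] HP [0.66056626 0.23919804 0.        ]
mug [0.396 0.45  0.05 ]
globe [0.581 0.515 0.09 ]
clock [ 0.564 -0.491  0.05 ]
notebook [0.378 0.003 0.02 ]
```

>>> {"fn": "servo_tool", "kwargs": {
  "motion": [0.785, -0.62, -0.35, 0, 0, 0.96, 0, 0.69, -0.725, -0.35, 0, 0, 0.96, 0, 0.58, -0.815, -0.3, 0, 0, 0.95, 0, 0.5, -1, 0, 0, 0, 0, 0, 0.5, -1, 0, 0, 0, 0, 0],
  "grip_force": 40
}}

```text
t: 1.82
eef_pos: [0.3035, -0.5345, 0.3237]
tool_rot: [-0.0, 1.0, -0.023, -0.0]
contact_force: [-0.2, -0.0, 0.1]
gripper_width: 1.001
grasp_force: 0.0
```

>>> {"fn": "servo_tool", "kwargs": {
  "motion": [0.5, -1, 0, 0, 0, 0, 0, 0.5, -1, 0, 0, 0, 0, 0, 0.5, -1, 0, 0, 0, 0, 0, 0.5, -1, 0, 0, 0, 0, 0, 0.5, -1, 0, 0, 0, 0, 0]
}}

```text
t: 2.45
eef_pos: [0.3583, -0.4369, 0.3237]
tool_rot: [-0.0, 1.0, -0.024, -0.0]
contact_force: [0.2, -0.3, 0.2]
gripper_width: 1.002
grasp_force: 0.0
```

>>> {"fn": "servo_tool", "kwargs": {
  "motion": [0.5, -1, 0, 0, 0, 0, 0, 0.5, -1, 0, 0, 0, 0, 0, 0.5, -1, 0, 0, 0, 0, 0, 0.5, -1, 0, 0, 0, 0, 0, 0.5, -1, 0, 0, 0, 0, 0]
}}

```text
t: 3.08
eef_pos: [0.413, -0.3395, 0.3238]
tool_rot: [0.0, 1.0, -0.024, -0.0]
contact_force: [-0.5, -0.4, -0.4]
gripper_width: 1.001
grasp_force: 0.0
```

>>> {"fn": "servo_tool", "kwargs": {
  "motion": [0.5, -1, 0, 0, 0, 0, 0, 0.5, -1, 0, 0, 0, 0, 0, 0.5, -1, 0, 0, 0, 0, 0, 0.5, -1, 0, 0, 0, 0, 0, 0.5, -1, 0, 0, 0, 0, 0]
}}

```text
t: 3.7
eef_pos: [0.4678, -0.2421, 0.3238]
tool_rot: [0.0, 1.0, -0.024, -0.0]
contact_force: [0.5, -0.4, 0.2]
gripper_width: 1.001
grasp_force: 0.0
```

>>> {"fn": "servo_tool", "kwargs": {
  "motion": [0.5, -1, 0, 0, 0, 0, 0, 0.5, -1, 0, 0, 0, 0, 0, 0.5, -1, 0, 0, 0, 0, 0, 0.5, -1, 0, 0, 0, 0, 0, 0.5, -1, 0, 0, 0, 0, 0]
}}

```text
t: 4.32
eef_pos: [0.5225, -0.1448, 0.3238]
tool_rot: [0.0, 1.0, -0.024, -0.0]
contact_force: [-0.1, -0.6, 0.1]
gripper_width: 0.998
grasp_force: 0.0
```

>>> {"fn": "servo_tool", "kwargs": {
  "motion": [0.5, -1, 0, 0, 0, 0, 0, 0.5, -1, 0, 0, 0, 0, 0, 0.5, -1, 0, 0, 0, 0, 0, 0.5, -1, 0, 0, 0, 0, 0, 0, 0, 0, 0, 0, 0, 0]
}}

```text
t: 4.95
eef_pos: [0.5666, -0.0658, 0.3237]
tool_rot: [-0.0, 1.0, -0.023, 0.0]
contact_force: [-0.0, -1.2, -0.7]
gripper_width: 1.002
grasp_force: 0.0
```

Run:
```python
from h import *
p=np.array([.7779,.0526,-.0692])
o=bot.get_obs();k=bot.get_calibration("wrist");im=bot.read_camera("wrist");print(o["eef_pos"],k["tvec"])
for n in("pull","strap","knob"):print(n,[(np.round(d["uv"]).tolist(),round(d["p"],2)) for d in bot.boxes_of("wrist",n)][:2])
top=act(p,.018,[-.175,-.09,.212]);pts=proj("wrist",[top,act(p,.018,PULL),act(p,.018,[-.175,-.09,.103]),act(p,.018,STRAP),world(p,KNOB)],k);print(pts)
j=im[:,:,::-1].copy()
for u,v in pts:
    if abs(u)<2000 and abs(v)<2000: cv2.circle(j,(int(u),int(v)),3,(0,0,255),1)
cv2.imwrite("pics/w1.png",j)
```

```text
[ 0.56664013 -0.06579296  0.32373751] [-0.03905889  0.49459818  0.57879134]
pull [([171.0, 113.0], 0.92)]
strap [([168.0, 116.0], 0.87)]
knob []
[[222.23468375 202.96230985]
 [228.04815062 194.58515778]
 [244.79345445 170.44678559]
 [-70.63003112 109.68152452]
 [-41.4421182  101.58349143]]
```

View pics/w1.png

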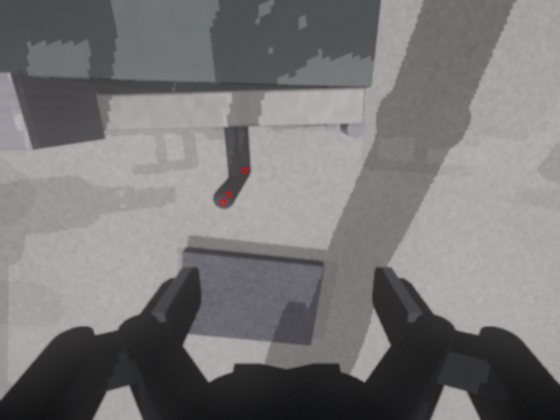

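>>> {"fn": "servo_tool", "kwargs": {
  "motion": [0.46, -0.69, 0, 0, 0, 0, 0, 0.46, -0.69, 0, 0, 0, 0, 0, 0.46, -0.7, 0, 0, 0, 0, 0, 0, 0, 0.9, 0, 0, 0, 0, 0, 0, 1, 0, 0, 0, 0]
}}

```text
t: 5.78
eef_pos: [0.5958, -0.028, 0.2843]
tool_rot: [0.0, 1.0, -0.025, -0.0]
contact_force: [-0.0, -0.4, 0.2]
gripper_width: 1.002
grasp_force: 0.0
```

>>> {"fn": "servo_tool", "kwargs": {
  "motion": [0, 0, 1, 0, 0, 0, 0, 0, 0, 0.95, 0, 0, 0, 0, 0, 0, 0, 0, 0, 0, 0.9, 0, 0, 0, 0, 0, 0, 0.9, 0, 0, 0, 0, 0, 0, 0.9]
}}

```text
t: 6.4
eef_pos: [0.5966, -0.0281, 0.2478]
tool_rot: [-0.0, 1.0, -0.025, 0.001]
contact_force: [-0.8, 0.2, -0.6]
gripper_width: 0.382
grasp_force: 0.0
```

>>> {"fn": "servo_tool", "kwargs": {
  "motion": [0, 0, 0, 0, 0, 0, 0.9, 0, 0, 0, 0, 0, 0, 0.9, 0, 0, 0, 0, 0, 0, 0.9]
}}

```text
t: 6.78
eef_pos: [0.5962, -0.0263, 0.2479]
tool_rot: [-0.001, 1.0, -0.024, 0.0]
contact_force: [-3.1, 4.6, 5.1]
gripper_width: 0.147
grasp_force: 39.5
```

```bash
cat > arc.py <<'E'
from h import *
import sys
def rows(H,r0,angs,yaw):
    o=bot.get_obs();q=o["tool_rot"];M=R.from_quat([*q[1:],q[0]]).as_matrix()
    P=np.array([H[:2]+(Rz(a+yaw)@r0)[:2] for a in angs])
    D=np.diff(P,axis=0);D=np.c_[D,np.zeros(len(D))]@M/.02
    print("start",P[0],"now",o["eef_pos"],"end",P[-1],o["q"][6]);print(D.round(2).tolist())
if __name__=="__main__":
    rows(np.array([.636,-.116]),np.array([-.045,.088,0]),np.linspace(.018,1.7,16),-.0692)
E
python3 arc.py
```

```text
start [ 0.5955626  -0.02581232] now [ 0.59622808 -0.02628226  0.247862  ] end [ 0.55085692 -0.16619617] -1.7689409807410827
[[-0.48, 0.28, -0.0], [-0.44, 0.33, -0.0], [-0.41, 0.38, -0.0], [-0.36, 0.42, -0.0], [-0.31, 0.46, -0.0], [-0.26, 0.49, -0.0], [-0.2, 0.52, -0.0], [-0.14, 0.54, -0.0], [-0.08, 0.55, -0.0], [-0.02, 0.55, -0.0], [0.04, 0.55, -0.0], [0.1, 0.54, -0.0], [0.16, 0.53, -0.0], [0.22, 0.51, -0.0], [0.28, 0.48, -0.0]]
```

>>> {"fn": "servo_tool", "kwargs": {
  "motion": [-0.48, 0.28, 0, 0, 0, 0, 1, -0.44, 0.33, 0, 0, 0, 0, 1, -0.41, 0.38, 0, 0, 0, 0, 1, -0.36, 0.42, 0, 0, 0, 0, 1, -0.31, 0.46, 0, 0, 0, 0, 1],
  "grip_force": 30
}}

```text
t: 7.4
eef_pos: [0.5539, -0.0606, 0.2478]
tool_rot: [-0.001, 1.0, -0.023, -0.0]
contact_force: [-6.9, 9.8, 9.1]
gripper_width: 0.152
grasp_force: 40.0
```

>>> {"fn": "servo_tool", "kwargs": {
  "motion": [-0.26, 0.49, 0, 0, 0, 0, 1, -0.2, 0.52, 0, 0, 0, 0, 1, -0.14, 0.54, 0, 0, 0, 0, 1, -0.08, 0.55, 0, 0, 0, 0, 1, -0.02, 0.55, 0, 0, 0, 0, 1]
}}

```text
t: 8.02
eef_pos: [0.5363, -0.1146, 0.2475]
tool_rot: [-0.0, 1.0, -0.024, -0.001]
contact_force: [-8.5, 4.2, 9.4]
gripper_width: 0.149
grasp_force: 40.5
```

>>> {"fn": "servo_tool", "kwargs": {
  "motion": [0.04, 0.55, 0, 0, 0, 0, 1, 0.1, 0.54, 0, 0, 0, 0, 1, 0.16, 0.53, 0, 0, 0, 0, 1, 0.22, 0.51, 0, 0, 0, 0, 1, 0.28, 0.48, 0, 0, 0, 0, 1]
}}

```text
t: 8.65
eef_pos: [0.5506, -0.1685, 0.2473]
tool_rot: [-0.0, 1.0, -0.024, -0.001]
contact_force: [-2.0, 5.8, 3.9]
gripper_width: 0.151
grasp_force: 40.0
```

>>> {"fn": "servo_tool", "kwargs": {
  "motion": [0, 0, 0, 0, 0, 0, 0.6, 0, 0, 0, 0, 0, 0, 0.6, 0, 0, 0, 0, 0, 0, 0.6, 0, 0, -1, 0, 0, 0, 0.6, 0, 0, -1, 0, 0, 0, 0.6]
}}

```text
t: 9.28
eef_pos: [0.5508, -0.1684, 0.2872]
tool_rot: [-0.0, 1.0, -0.025, -0.0]
contact_force: [0.1, 0.6, -0.1]
gripper_width: 0.398
grasp_force: 0.0
```

>>> {"fn": "servo_tool", "kwargs": {
  "motion": [0, 0, -1, 0, 0, 0, 0.6, 0, 0, -1, 0, 0, 0, 0, 0, 0, -1, 0, 0, 0, 0, 0, -1, 0, 0, 0, 0, 0, 0, 0, 0, 0, 0, 0]
}}

```text
invalid input
```

Run:
```python
from h import *
p=np.array([.7779,.0526,-.0692])
o=bot.get_obs();print(o["eef_pos"],o["gripper_width"])
j=bot.read_camera("top")[:,:,::-1].copy()
for a in(1.5,1.6,1.7):print(a,proj("top",act(p,a,STRAP)),proj("top",act(p,a,[-.13,-.002,.21])))
for n in("strap","knob"):print(n,[(np.round(d["uv"]).tolist(),round(d["p"],2)) for d in bot.boxes_of("top",n)][:2])
kn=world(p,[-.12,.03,.256]);print(proj("top",kn),kn)
j=cv2.resize(j[90:310,140:480],None,fx=2,fy=2);cv2.imwrite("pics/t2.png",j)
```

```text
[ 0.5508275  -0.1683625   0.28715538] 0.39810187318742196
1.5 [[314.25777034 258.16483874]] [[317.00257823 254.34609617]]
1.6 [[321.63507184 259.30368604]] [[323.39682552 254.99672459]]
1.7 [[329.07179407 259.69636634]] [[329.80662276 255.00356294]]
strap [([324.0, 233.0], 0.94)]
knob []
[[251.28180304 178.76451786]] [0.66026155 0.09082557 0.256     ]
```

View pics/t2.png

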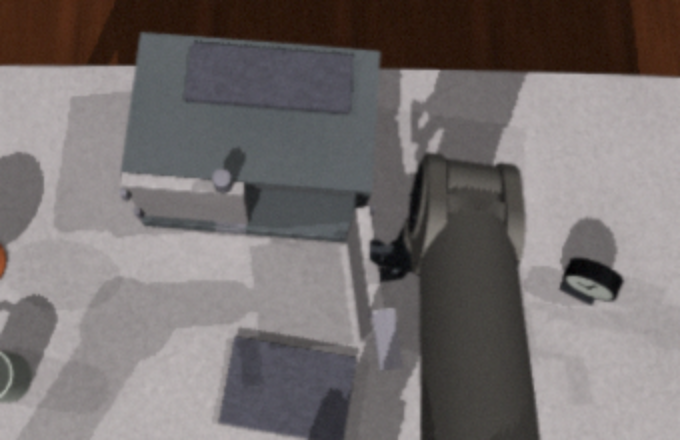

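>>> {"fn": "servo_tool", "kwargs": {
  "motion": [0, 0, -1, 0, 0, 0, 0.6, 0, 0, -1, 0, 0, 0, 0, 0.345, -0.944, -0.8, 0, 0, 0, 0, 0.345, -0.944, -0.7, 0, 0, 0, 0, 0.345, -0.944, 0, 0, 0, 0, 0]
}}

```text
t: 10.05
eef_pos: [0.5757, -0.1107, 0.3578]
tool_rot: [-0.0, 1.0, -0.024, 0.001]
contact_force: [1.0, 0.1, -0.1]
gripper_width: 0.998
grasp_force: 0.0
```

>>> {"fn": "servo_tool", "kwargs": {
  "motion": [0.345, -0.944, 0, 0, 0, 0, 0, 0.345, -0.944, 0, 0, 0, 0, 0, 0.345, -0.944, 0, 0, 0, 0, 0, 0.345, -0.944, 0, 0, 0, 0, 0, 0.345, -0.944, 0, 0, 0, 0, 0]
}}

```text
t: 10.68
eef_pos: [0.6142, -0.0193, 0.3568]
tool_rot: [-0.0, 1.0, -0.025, -0.0]
contact_force: [0.3, -0.0, 1.3]
gripper_width: 0.999
grasp_force: 0.0
```

>>> {"fn": "servo_tool", "kwargs": {
  "motion": [0.345, -0.944, 0, 0, 0, 0, 0, 0.345, -0.944, 0, 0, 0, 0, 0, 0.345, -0.944, 0, 0, 0, 0, 0, 0.345, -0.944, 0, 0, 0, 0, 0, 0.345, -0.944, 0, 0, 0, 0, 0]
}}

```text
t: 11.3
eef_pos: [0.6533, 0.0733, 0.3569]
tool_rot: [0.0, 1.0, -0.025, 0.0]
contact_force: [0.0, -0.3, -0.5]
gripper_width: 0.999
grasp_force: 0.0
```

Run:
```python
from h import *
o=bot.get_obs();k=bot.get_calibration("wrist");im=bot.read_camera("wrist")
q=o["tool_rot"];M=R.from_quat([*q[1:],q[0]]).as_matrix()
print(o["eef_pos"],(M.T@(np.array([.6603,.0908,.297])-o["eef_pos"])/.02).round(2))
j=im[:,:,::-1].copy();u=proj("wrist",[.6603,.0908,.256],k)[0];print(u)
cv2.circle(j,(int(u[0]),int(u[1])),3,(0,0,255),1);cv2.imwrite("pics/w2.png",j)
```

```text
[0.65331918 0.07328106 0.35688843] [ 0.3  -0.89  2.99]
[258.54246732 240.19059819]
```

View pics/w2.png

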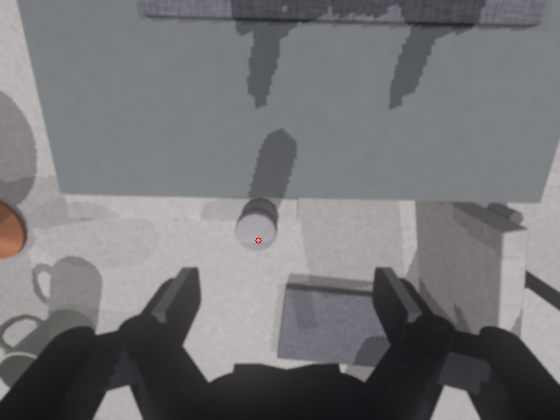

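Run:
```python
from h import *
o=bot.get_obs();k=bot.get_calibration("wrist");im=bot.read_camera("wrist")
q=o["tool_rot"];M=R.from_quat([*q[1:],q[0]]).as_matrix()
u=proj("wrist",[.6603,.0908,.256],k)[0]
c=im[195:265,220:300].astype(int).mean(2).round().astype(int)
print(o["eef_pos"],u,bot.boxes_of("wrist","knob")[:2]);
print("col 257 rows195..",c[:,37].tolist());print("row 232 cols220..",c[37].tolist())
print(ray("wrist",(257,230),.256,k))
```

```text
[0.65371071 0.07680191 0.35679126] [264.61193567 240.53462045] [{'uv': [262.5, 227.2], 'p': 0.96}]
col 257 rows195.. [92, 91, 100, 105, 100, 87, 80, 82, 86, 85, 86, 86, 85, 80, 75, 76, 82, 87, 95, 112, 136, 152, 159, 161, 162, 163, 163, 164, 164, 165, 164, 164, 163, 163, 164, 164, 164, 165, 167, 167, 168, 169, 170, 170, 170, 170, 170, 167, 163, 161, 161, 160, 161, 161, 163, 168, 175, 180, 182, 183, 184, 185, 186, 185, 183, 181, 179, 179, 180, 180]
row 232 cols220.. [184, 184, 184, 185, 185, 186, 186, 185, 185, 185, 185, 185, 186, 186, 184, 183, 182, 182, 184, 184, 180, 171, 165, 164, 166, 167, 166, 166, 167, 167, 167, 167, 166, 166, 164, 165, 165, 165, 166, 166, 166, 166, 166, 167, 167, 166, 166, 165, 164, 163, 162, 161, 162, 162, 162, 163, 163, 164, 163, 162, 156, 144, 140, 159, 174, 180, 181, 180, 180, 179, 181, 182, 181, 181, 180, 180, 180, 180, 181, 181]
[0.66755543 0.09498145 0.256     ]
```

>>> {"fn": "servo_tool", "kwargs": {
  "motion": [0.53, -0.8, 0, 0, 0, 0, 0, 0, 0, 0.8, 0, 0, 0, 0, 0, 0, 0, 0, 0, 0, 0]
}}

```text
t: 11.82
eef_pos: [0.6633, 0.087, 0.3385]
tool_rot: [0.001, 1.0, -0.025, -0.002]
contact_force: [-0.6, -0.3, -0.4]
gripper_width: 1.006
grasp_force: 0.0
```

Run:
```python
from h import *
bot.read_camera("top")
o=bot.get_obs();k=bot.get_calibration("wrist");im=bot.read_camera("wrist")
u=proj("wrist",[.6665,.0925,.256],k)[0];print(o["eef_pos"],u)
j=im[:,:,::-1].copy();cv2.circle(j,(int(u[0]),int(u[1])),3,(0,0,255),1)
g=proj("wrist",[o["eef_pos"][0],o["eef_pos"][1],.256],k)[0];print(g);cv2.circle(j,(int(g[0]),int(g[1])),3,(0,255,0),1)
cv2.imwrite("pics/w3.png",cv2.resize(j[160:340,160:440],None,fx=2.5,fy=2.5))
```

```text
[0.66363868 0.08679845 0.33946407] [276.91070107 258.03596099]
[287.15450589 262.05218184]
```

View pics/w3.png

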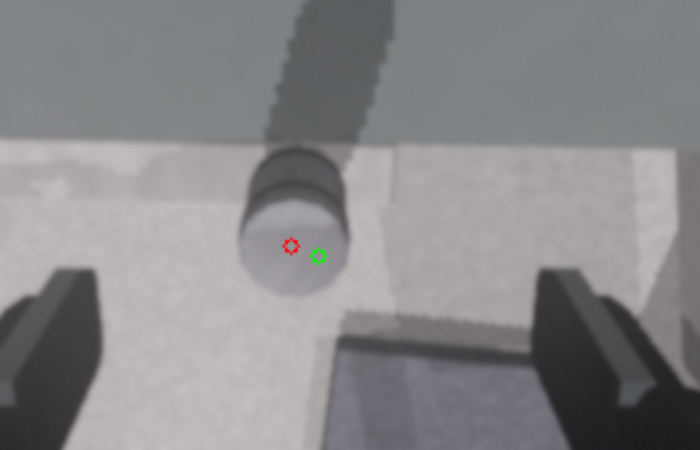

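>>> {"fn": "servo_tool", "kwargs": {
  "motion": [0.11, -0.28, 0.7, 0, 0, 0, 0, 0, 0, 0.7, 0, 0, 0, 0, 0, 0, 0.7, 0, 0, 0, 0, 0, 0, 0, 0, 0, 0, 1, 0, 0, 0, 0, 0, 0, 1],
  "grip_force": 60
}}

```text
t: 12.55
eef_pos: [0.6668, 0.0929, 0.2991]
tool_rot: [-0.0, 1.0, -0.025, 0.0]
contact_force: [0.7, -0.1, -0.1]
gripper_width: 0.603
grasp_force: 0.0
```

>>> {"fn": "servo_tool", "kwargs": {
  "motion": [0, 0, 0, 0, 0, 0, 1, 0, 0, 0, 0, 0, 0, 1, 0, 0, 0, 0, 0, 0, 1]
}}

```text
t: 12.92
eef_pos: [0.667, 0.092, 0.2999]
tool_rot: [0.001, 1.0, -0.025, 0.001]
contact_force: [-1.6, -3.5, 5.6]
gripper_width: 0.284
grasp_force: 58.8
```

>>> {"fn": "servo_tool", "kwargs": {
  "motion": [0, 0, -0.5, 0, 0, 0, 1, 0, 0, -0.5, 0, 0, 0, 1, 0, 0, -0.5, 0, 0, 0, 1, 0, 0, -0.5, 0, 0, 0, 1, 0, 0, -0.28, 0, 0, 0, 1]
}}

```text
t: 13.55
eef_pos: [0.6667, 0.0921, 0.3453]
tool_rot: [0.001, 1.0, -0.025, 0.0]
contact_force: [1.5, -4.9, -18.9]
gripper_width: 0.282
grasp_force: 59.8
```

Run:
```python
from arc import *
o=bot.get_obs();print(o["eef_pos"],o["contact_force"],o["grasp_force"],o["gripper_width"])
# passive: clockwise
rows(np.array([.6667,.2408]),np.array([.010,-.148,0]),-np.linspace(0,1.66,16),-.0692)
```

```text
[0.66668222 0.09209377 0.34528213] [  1.49923164  -4.92760024 -18.90289997] 59.821754693984985 0.2820639645907435
start [0.66644264 0.09246277] now [0.66668222 0.09209377 0.34528213] end [0.51897549 0.25427102] -1.9457700136773446
[[-0.82, -0.01, -0.0], [-0.81, -0.1, -0.0], [-0.8, -0.19, -0.0], [-0.77, -0.27, -0.0], [-0.74, -0.36, -0.0], [-0.7, -0.44, -0.0], [-0.64, -0.51, -0.0], [-0.58, -0.58, -0.0], [-0.52, -0.64, -0.0], [-0.44, -0.69, -0.0], [-0.36, -0.74, -0.0], [-0.28, -0.77, -0.0], [-0.19, -0.8, -0.0], [-0.1, -0.81, -0.0], [-0.01, -0.82, -0.0]]
```

>>> {"fn": "servo_tool", "kwargs": {
  "motion": [-0.82, -0.01, 0, 0, 0, 0, 1, -0.81, -0.1, 0, 0, 0, 0, 1, -0.8, -0.19, 0, 0, 0, 0, 1, -0.77, -0.27, 0, 0, 0, 0, 1, -0.74, -0.36, 0, 0, 0, 0, 1],
  "grip_force": 40
}}

```text
t: 14.18
eef_pos: [0.5881, 0.1122, 0.345]
tool_rot: [0.002, 1.0, -0.027, -0.001]
contact_force: [-0.2, -11.8, -1.2]
gripper_width: 0.284
grasp_force: 62.1
```

>>> {"fn": "servo_tool", "kwargs": {
  "motion": [-0.7, -0.44, 0, 0, 0, 0, 1, -0.64, -0.51, 0, 0, 0, 0, 1, -0.58, -0.58, 0, 0, 0, 0, 1, -0.52, -0.64, 0, 0, 0, 0, 1, -0.44, -0.69, 0, 0, 0, 0, 1]
}}

```text
t: 14.8
eef_pos: [0.5272, 0.1688, 0.3416]
tool_rot: [0.007, 1.0, -0.028, -0.01]
contact_force: [-29.0, -21.5, 3.6]
gripper_width: 0.282
grasp_force: 54.9
```

>>> {"fn": "servo_tool", "kwargs": {
  "motion": [-0.36, -0.74, 0, 0, 0, 0, 1, -0.28, -0.77, 0, 0, 0, 0, 1, -0.19, -0.8, 0, 0, 0, 0, 1, -0.1, -0.81, 0, 0, 0, 0, 1, -0.01, -0.82, 0, 0, 0, 0, 1]
}}

```text
t: 15.42
eef_pos: [0.5029, 0.2581, 0.3392]
tool_rot: [0.004, 1.0, -0.021, -0.018]
contact_force: [-48.4, -0.5, -0.3]
gripper_width: 0.233
grasp_force: 45.8
```

Run:
```python
from h import *
j=bot.read_camera("top")[:,:,::-1];o=bot.get_obs();print(o["eef_pos"],o["contact_force"],o["torque"],o["gripper_width"],o["q"])
s=bot.read_camera("scene")[:,:,::-1]
a=cv2.resize(j[120:320,130:380],(500,400));b=cv2.resize(s[70:310,200:480],(300,257))
c=np.zeros((400,800,3),np.uint8);c[:,:500]=a;c[:257,500:]=b;cv2.imwrite("pics/t3.png",c)
```

```text
[0.5027808  0.26224201 0.33954754] [-43.95406997   6.72967557  -5.15564629] [ 1.12443708  9.01017045 -0.22989026] 0.22226284641492886 [-0.28253192  0.3073046  -0.37380431  1.73810158  0.10192467  1.14787393
 -2.29306846]
```

View pics/t3.png

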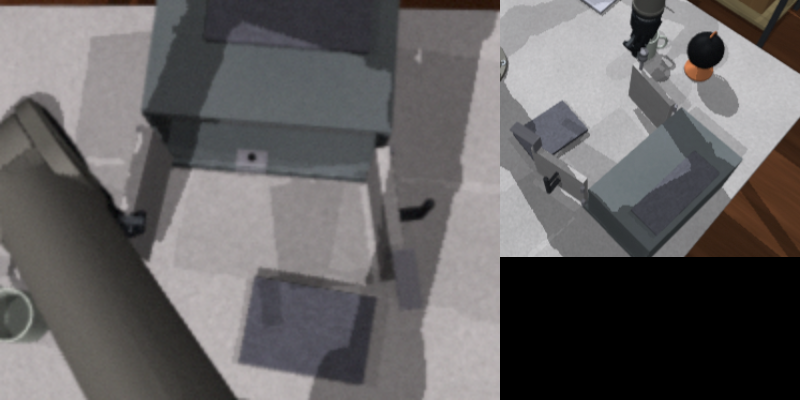

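>>> {"fn": "servo_tool", "kwargs": {
  "motion": [-0.4, 0, 0, 0, 0, 0, 1, -0.35, 0, 0, 0, 0, 0, 1, 0, 0, 0, 0, 0, 0, 1]
}}

```text
t: 15.9
eef_pos: [0.4949, 0.2606, 0.3434]
tool_rot: [0.0, 1.0, -0.02, -0.009]
contact_force: [-26.5, 3.3, 1.8]
gripper_width: 0.001
grasp_force: 13.6
```

>>> {"fn": "servo_tool", "kwargs": {
  "motion": [-0.5, 0, 0, 0, 0, 0, 1, -0.8, 0, 0, 0, 0, 0, 1, -0.3, 0, -0.5, 0, 0, 0, 1, 0, 0, -1, 0, 0, 0, 1, 0, 0, -1, 0, 0, 0, 1]
}}

```text
t: 16.52
eef_pos: [0.4726, 0.2576, 0.3965]
tool_rot: [-0.001, 1.0, -0.025, 0.001]
contact_force: [0.3, -0.2, -0.9]
gripper_width: 0.001
grasp_force: 0.0
```

>>> {"fn": "servo_tool", "kwargs": {
  "motion": [0, 0, -1, 0, 0, 0, 1, 0, 0, -1, 0, 0, 0, 1, 0, 0, -0.5, 0, 0, 0, 1, 0, 0, 0, 0, 0, 0, 1]
}}

```text
t: 17.02
eef_pos: [0.4726, 0.2576, 0.4455]
tool_rot: [-0.001, 1.0, -0.025, 0.001]
contact_force: [0.9, 0.8, -0.3]
gripper_width: -0.001
grasp_force: 0.0
```

Run:
```python
from h import *
o=bot.get_obs();print(o["eef_pos"],o["contact_force"],o["gripper_width"])
im={c:bot.read_camera(c)[:,:,::-1] for c in("top","wrist")}
for n in("knob","strap"):
  for c in im: print(n,c,[(np.round(d["uv"]).tolist(),round(d["p"],2)) for d in bot.boxes_of(c,n)][:2])
p=np.array([.7779,.0526,-.0692])
for a in(1.4,1.6,1.8):
  print(a,proj("top",pas(p,a,[-.12,.03,.301])),proj("wrist",pas(p,a,[-.12,.03,.301])))
c=np.zeros((400,800,3),np.uint8);c[:,:400]=cv2.resize(im["top"][120:320,130:330],(400,400));c[:300,400:]=cv2.resize(im["wrist"],(400,300));cv2.imwrite("pics/t4.png",c)
```

```text
[0.47263239 0.25763849 0.44553574] [ 0.88872474  0.82015386 -0.27099979] -0.00147583724442902
knob top [([185.0, 226.0], 0.56)]
knob wrist [([281.0, 164.0], 0.79), ([287.0, 93.0], 0.63)]
strap top [([324.0, 231.0], 0.92)]
strap wrist [([546.0, 102.0], 0.78)]
1.4 [[199.69188944 228.22488985]] [[344.26522845 167.00576874]]
1.6 [[188.11199764 228.83749617]] [[303.00587291 171.91508581]]
1.8 [[176.79963761 227.15369147]] [[261.79760769 168.6304502 ]]
```

View pics/t4.png

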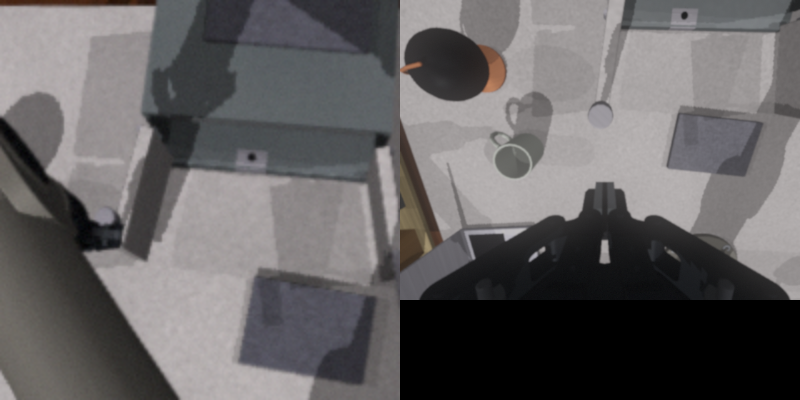

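Run:
```python
from h import *
p=np.array([.7779,.0526,-.0692])
for z in(.256,.281,.301):print(z,proj("top",pas(p,1.7,[-.12,.03,z])),proj("wrist",pas(p,1.7,[-.12,.03,z])))
k={c:bot.get_calibration(c) for c in("top","wrist")};uv={"top":(182.5,227.5),"wrist":(280,161)}
f=lambda X:np.concatenate([proj(c,X,k[c])[0]-uv[c] for c in k])
print(least_squares(f,[.51,.25,.28]).x)
```

```text
0.256 [[186.61069219 231.10752052]] [[282.92549094 161.20259002]]
0.281 [[184.3119831  229.56739456]] [[282.63760962 166.3562584 ]]
0.301 [[182.39090792 228.27962583]] [[282.36157617 171.2974232 ]]
[0.51871951 0.26029564 0.28784301]
```

Run:
```python
from h import *
p=np.array([.7779,.0526,-.0692])
s=bot.read_camera("scene")[:,:,::-1]
print([(np.round(d["uv"]).tolist(),round(d["p"],2)) for d in bot.boxes_of("scene","knob")][:2])
for z in(.256,.281,.301):
  print(z,proj("scene",pas(p,1.7,[-.12,.03,z])))
print(proj("scene",pas(p,1.7,[-.13,0,.21])))
cv2.imwrite("pics/s5.png",cv2.resize(s[60:210,240:400],None,fx=4,fy=4)[:600,:640])
```

```text
[([330.0, 120.0], 0.71)]
0.256 [[330.75155513 125.79077622]]
0.281 [[331.59299752 120.7402167 ]]
0.301 [[332.28865439 116.56520034]]
[[325.87297269 126.74269666]]
```

View pics/s5.png

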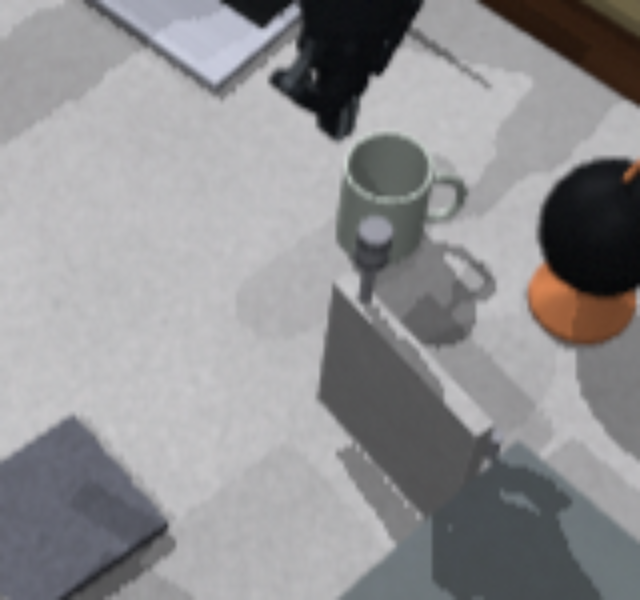

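```bash
python3 -c "
from station import bot
print(bot.hand_in())"
```

```text
the job is handed in; nothing more can be done
None
```

I opened both leaves to about 1.7 rad and handed the job in with the bolt still drawn up and the gripper clear of everything. The mug, globe, clock and notebook were never touched. The knob slipped out of the fingers at the end of the second swing, but the last pictures show the leaf wide open and the bolt still up; the hand-in gave no verdict.

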